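# Release the drain tray's click lock and tip the bearing caps into the tin

## Task

Turn the black lock knob clockwise (seen from above) until it clicks past its stiff spot and the red bolt springs back off the tray's yellow tab; stop at the click, as turning well past it drives the bolt in again. Then tip up the steel drain tray, which has an orange bar to lift it by, so that all three bronze bearing caps slide off into the blue tin, and lower the tray gently, without letting it drop, until it lies flat again. Leave the lock released, the tin where it stands and the other things on the bench alone.

Things in the scene. Friction and masses are not known exactly. Their poses are not given: they have to be found in the camera images.
- stand: Green steel stand bolted to the bench, base plate 300 x 175 x 12 mm. Origin on the bench under the middle of the tray's width; x along the tray hinge from tray to knob, y from hinge to orange bar, z up. Hinge line at y = -70, z = 110 mm; vertical knob axis at x = 155, y = 30 mm, on a pedestal 80 x 96 mm, 130 mm high.
- knob_grip (a point): Point to grip, on the knob's vertical axis, 164 mm above the bench. Black upright bar 84 mm long (this frame's x), 16 mm thick, 139 to 177 mm above the bench, over a skirt 84 mm wide, top at 137 mm. Turns clockwise: easily, then stiff (0.45 N m), then clicks, 1.4 to 2.4 rad in all, not readable from the bar; then 0.4 rad of easy play, then a ramp drives the bolt in again.
- bolt (a joint): Red lock bolt, a 34 x 20 x 12 mm slide between tray and knob (m). About 0: its nose lies 9 mm over the tray's yellow tab, tray locked. It goes up to 4 mm further in (negative) at the knob's stiff spot. 0.014: sprung back towards the knob, clear of the tab, tray free.
- bolt_nose (a point): Top of the red bolt's nose, the end nearest the tray; it moves with the bolt along the stand's x axis.
- tray (a joint): Tilt of the steel drain tray about its hinge (rad). 0: flat and resting; grows as the orange bar is lifted, up to 1.3. Unlocked, it falls shut under its own weight when let go.
- tray_handle (a point): Middle of the orange grip bar, 16 mm thick, 112 mm long along this frame's x (parallel to the hinge), 130 mm above the bench when flat, 200 mm from the hinge line and 20 mm above the tray floor; two arms at +-50 mm leave 42 mm free between bar and tray. The frame tilts with the tray; y points away from the hinge. About 4 N to lift.
- tray_hinge (a point): Middle of the tray's hinge line, level with the tray floor's top (110 mm above the bench when flat). Tray floor 140 mm wide, reaching 40 mm past the hinge as an open lip over the tin and 150 mm towards the bar; 28 mm walls on the other three sides.
- tin: Blue enamelled open rectangular tin, 170 x 160 mm, 65 mm high, walls 4 mm, loose (0.9 kg), standing under the tray's lip. Origin: centre of its underside; x along the long side, z up.
- cap1: Loose bronze bearing cap, foot 66 x 34 x 12 mm with a half-round hump 36 mm high, about 0.2 kg, starting on the tray. Origin: centre of its underside, x along its length.
- cap2: Loose bronze bearing cap, foot 66 x 34 x 12 mm with a half-round hump 36 mm high, about 0.2 kg, starting on the tray. Origin: centre of its underside, x along its length.
- cap3: Loose bronze bearing cap, foot 66 x 34 x 12 mm with a half-round hump 36 mm high, about 0.2 kg, starting on the tray. Origin: centre of its underside, x along its length.
- clamp: Bystander: wooden block 130 x 110 mm bolted to the bench with a steel bearing race pinned by a black toggle clamp, 125 mm high. Origin: centre of its underside.
- lubricator: Bystander: brass lubricator cup, 60 mm wide, 105 mm tall, loose, upright. Origin: centre of its underside.
- puller: Bystander: orange bearing puller lying flat, 130 x 170 mm, loose. Origin: under the middle of its cross bar.
- scraper: Bystander: boxwood-handled scraper, 210 mm long, loose. Origin: under the brass ferrule, blade to +x.
Not all that is in view belongs to the job. Leave any green or turquoise look-alike of the cap2 alone.

How it is judged (in metres and radians):
On the way, in this order (a step that is already met when the one before it is completed fails the run):
1. the lock has clicked: the red bolt has sprung back off the tab (value of joint bolt above 0.0115 m), for 0.2 s.
2. the tray is tipped up (value of joint tray above 0.5 rad), for 0.1 s.
At the end, for the whole second after the job is handed in: The tray lies flat again (within 0.05 rad), the bolt is still sprung back (more than 11.5 mm), all three caps lie still inside the blue tin (below its rim), and the tin stands upright within 30 mm of where it was (value of joint tray below 0.05 rad and value of joint bolt above 0.0115 m and distance of tin from where it was at the start of the episode below 0.03 m and angle between tin's own z axis and vertical below 0.1 rad and x of cap1 in the frame of tin between -0.083 and 0.083 m and y of cap1 in the frame of tin between -0.078 and 0.078 m and z of each of cap1, cap2, cap3 in the frame of tin below 0.06 m and linear speed of each of cap1, cap2, cap3 below 0.03 m/s and x of cap2 in the frame of tin between -0.083 and 0.083 m and y of cap2 in the frame of tin between -0.078 and 0.078 m and x of cap3 in the frame of tin between -0.083 and 0.083 m and y of cap3 in the frame of tin between -0.078 and 0.078 m); the robot touches nothing.
It fails at once if the lubricator is shifted more than 30 mm (distance of lubricator from where it was at the start of the episode above 0.03 m).
It fails at once if the puller is shifted more than 30 mm (distance of puller from where it was at the start of the episode above 0.03 m).
It fails at once if the scraper is shifted more than 30 mm (distance of scraper from where it was at the start of the episode above 0.03 m).
It fails at once if the tray is dropped (it falls faster than 2 rad/s) (velocity of joint tray below -2 rad/s).
It also fails if it takes over 66 s, if anything falls off the work surface, if the arm or the gripper's body presses on something with over 40 N, if the wrist force passes 120 N, or if a joint passes its speed limit or range.

## Robot

A 6-joint arm with a two-finger parallel gripper is mounted at the origin on the work surface. World frame = base frame: x ahead of the robot, y to its left, z up, the work surface at z = 0. Lengths are in mm, angles in rad, forces in N, time in s.
With the tool pointing down it reaches from about 375 to 925 mm from the base axis. Payload 5.7 kg.
Tool frame: the origin (TCP) lies at the very end of the fingers, on their centre line; the grasp point (between the pads) lies 19 mm behind it (env.pinch_z is the distance from the TCP to the grasp point, in mm); z points along the fingers, y is the line along which they close (so a half turn about z gives the same grasp; the last joint's range is limited). The gripper opens to 85 mm and grips with 20 to 120 N. Pads are 22 mm wide; open, the fingers measure 114 mm over their backs; the gripper's body (76 mm by 85 mm) begins 54 mm behind the grasp point. The pads swing forward as they close: fully open they stand 13 mm farther back than shut.
Start: joints at [-1.3, 0.359, 1.51, -0, 1.272, -0.115], TCP at [225.763, -555.873, 231.267] pointing down, gripper open.
Joint ranges: [-2.97, 2.97], [-1.01, 2.36], [0.21, 2.38], [-0.96, 4.11], [0.2, 2.71], [-2.98, 2.98]. Speed limits (rad/s): [2.39, 2.39, 3.14, 3.14, 3.14, 3.14].

## Interface

Orientations are given as [roll, pitch, yaw] about the fixed x, y, z axes, in that order (R = Rz(yaw) Ry(pitch) Rx(roll)).
In Python, from cell import env gives the robot as it stands.
- The arm moves only by the shell command python3 -m creep 'ROWS' [FORCE]. ROWS is JSON, a list of rows, each a list of 3 entries, a list of its own where there are three numbers: the turn, a rotation vector about the tool's x, y, z normalised to -1 to 1, where 1 is 90 degrees, then the shift along the tool's x, y, z normalised to -1 to 1, where 1 is 1000 mm, then the opening, from 0 (shut) to 1 (fully open). A call has 1 to 5 rows; each row is the pose to reach, as a shift and turn from the pose commanded when the call began, along the tool's axes at that moment; what a row does not reach only later rows make up. A row lasts 1/12 s, in which the tool goes at most 41.7 mm and 7.16 degrees, less where a joint would pass 70% of its speed; a pose out of reach is approached as far as the arm can. A call with a number of a shift or a turn outside -1 to 1 is refused whole. A call with a gripper value outside its range is refused whole. The fingers move at their own pace and stop on an object; FORCE is the grip in N (left out, the last holds). Time passes only in rows, so rows that repeat a pose let the fingers close. It gives the time, the measured TCP pose, the force, the opening and the grip force at its end, in the units of the state.
- env.state(): the state, without advancing time (a new reading comes with each control period).
- env.read_camera(name): name is "scene" or "top"; returns the picture (400x640x3 uint8, red, green, blue); there is no depth.
- env.calibration(name): a dict with "fx", "fy", "cx", "cy" (pixels), "xyz" and "rotation" of the camera in the world. Camera axes: x right, y up, looking along -z (the intrinsics and any distortion apply to the point x, -y, -z); pixel columns grow to the right and rows downward; lengths in mm; the calibration is good to about 2 mm. A picture is of the moment at which its call begins. calibration takes no time and is no camera call.
- env.finish_job(): hands the job in; it is judged then, once.
The state is a dict: "time": time; "joints": joint angles; "qd": joint speeds; "joint_efforts": joint torques, N m; "position": TCP position; "ee_rot": TCP orientation; "wrist_force": force on the tool from outside, world axes, zero at the start; "moment": the same for the moment, N m; "grip_width": finger opening in mm; "grip_force": force on a finger pad.
Only numpy, scipy, OpenCV 4.12 (cv2) and the standard library are available. Lean on these libraries where they do the work, as an engineer would, in place of code of your own. Each camera call takes 0.05 s, during which the arm holds its last target. There are 200 camera calls.

## Working session

There is one attempt and no reset: what is moved stays moved. The work goes in short steps, Python scripts to look and compute and a shell command to move; the robot and the scene stay as the last step left them, time stands still between calls to the robot, and variables do not carry over. Pictures are saved under pics/ and viewed, at most 11 in all, crops included, and the job is handed in when it is done.

```bash
mkdir -p pics; ls; python3 - <<'E'
from cell import env
import cv2
for n in("scene","top"):
    im=env.read_camera(n); cv2.imwrite(f"pics/{n}0.png",im[:,:,::-1]); print(n,env.calibration(n))
s=env.state(); print(s, env.pinch_z)
E
```

```text
pics
scene {'fx': 490.4655495085982, 'fy': 490.4655495085982, 'cx': 322.91104769868645, 'cy': 203.09426137231517, 'xyz': array([1579.22162228,  208.36303638,  982.25954839]), 'rotation': array([ 0.91732998, -0.01580108,  1.77833457])}
top {'fx': 420.32882320363564, 'fy': 420.32882320363564, 'cx': 319.13176801930916, 'cy': 200.7925890428502, 'xyz': array([ 347.36147766,   -7.21127447, 1178.22265142]), 'rotation': array([ 0.13631112, -0.00226297, -1.5835114 ])}
{'time': 0.1, 'joints': array([-1.30005655e+00,  3.59449882e-01,  1.51128465e+00,  7.73987597e-06,
        1.27252042e+00, -1.15104396e-01]), 'qd': array([ 1.16123091e-05, -3.62994456e-03, -2.96210674e-03,  2.71600793e-03,
       -9.58222684e-04,  4.55431864e-04]), 'joint_efforts': array([-2.28119948e-04, -5.28651953e+01, -2.79350030e+01, -1.26444857e-04,
        5.15879510e-03, -1.39843081e-05]), 'position': array([ 225.63768526, -555.31440304,  230.54263531]), 'ee_rot': array([-3.13994220e+00, -1.98261311e-04,  3.85841730e-01]), 'wrist_force': array([-0.33693432,  0.46094777,  0.21566733]), 'moment': array([ 0.0653497 ,  0.01150074, -0.01390668]), 'grip_force': 0.0, 'grip_width': 85.52333873192579} 18.700000000000003
```

View pics/top0.png

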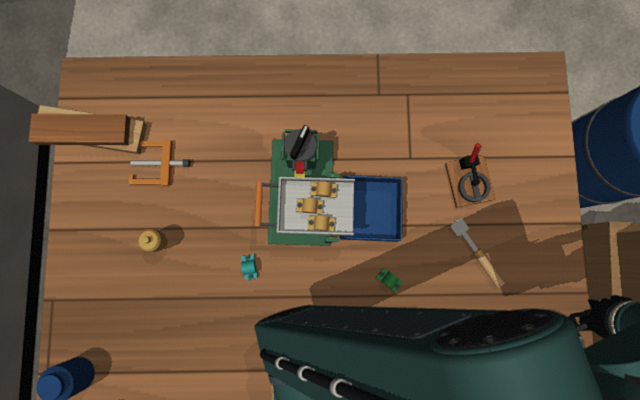

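View pics/scene0.png

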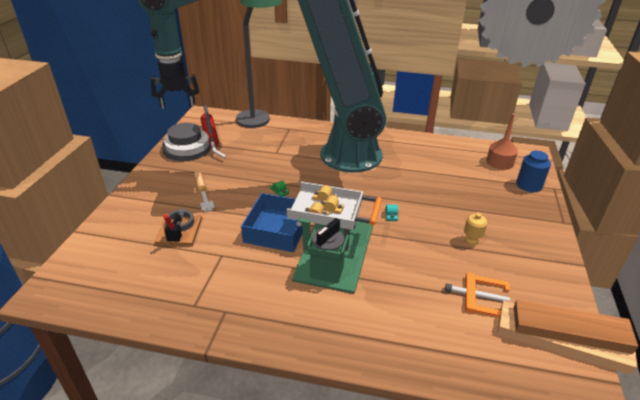

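The top view shows the knob at (300,145), the red bolt at (300,170), the orange bar at (259,203), the tray at (315,206) with three caps, and the tin at (380,208). The turquoise and green decoys are at (250,266) and (388,280). In the scene view, the knob is at (328,235), the bar at (376,208) and the tin at (275,222).

```bash
cat > h.py <<'E'
import numpy as np, cv2
from scipy.spatial.transform import Rotation as R
from cell import env
def cam(n):
    c=env.calibration(n); return c, R.from_euler('xyz',c['rotation']).as_matrix()
def ray(n,u,v,z):
    c,M=cam(n); d=M@np.array([(u-c['cx'])/c['fx'],-(v-c['cy'])/c['fy'],-1]); 
    return c['xyz']+d*(z-c['xyz'][2])/d[2]
def proj(n,p):
    c,M=cam(n); q=M.T@(np.asarray(p)-c['xyz']); return np.array([c['cx']+c['fx']*q[0]/-q[2], c['cy']-c['fy']*q[1]/-q[2]])
def blobs(n,im,lo,hi,box,amin=15):
    hsv=cv2.cvtColor(im,cv2.COLOR_RGB2HSV); m=cv2.inRange(hsv,lo,hi); k=np.zeros_like(m); x0,y0,x1,y1=box; k[y0:y1,x0:x1]=m[y0:y1,x0:x1]
    cs,_=cv2.findContours(k,cv2.RETR_EXTERNAL,cv2.CHAIN_APPROX_NONE)
    return [(cv2.contourArea(c),cv2.minAreaRect(c)) for c in cs if cv2.contourArea(c)>amin]
E
python3 - <<'E'
from h import *
np.set_printoptions(precision=1,suppress=True)
t=env.read_camera("top"); s=env.read_camera("scene")
def show(lbl,n,im,lo,hi,box,z):
    for a,r in blobs(n,im,lo,hi,box):
        print(lbl,n,a,np.array(r[0]),np.array(r[1]),r[2],'->',ray(n,*r[0],z),[ray(n,*p,z)[:2].round(0) for p in cv2.boxPoints(r)])
show('bar','top',t,(5,120,120),(20,255,255),(250,175,272,235),135)
show('bar','scene',s,(5,150,120),(20,255,255),(364,190,386,228),135)
show('knob','top',t,(0,0,0),(180,255,28),(275,120,325,170),177)
show('red','top',t,(0,150,80),(4,255,255),(285,155,315,185),135)
show('red','scene',s,(0,150,80),(4,255,255),(300,200,345,260),135)
show('tin','top',t,(100,150,40),(125,255,255),(335,165,415,250),65)
a=cv2.resize(t[115:255,235:415][:,:,::-1],None,fx=4,fy=4,interpolation=2); b=cv2.resize(s[170:300,230:410][:,:,::-1],None,fx=4,fy=4,interpolation=2)
cv2.imwrite('pics/c1.png',a); cv2.imwrite('pics/c2.png',b)
E
```

```text
bar top 85.0 [258.5 231.5] [ 5. 17.] 90.0 -> [415.4 139.9 135. ] [array([422., 161.]), array([421., 119.]), array([409., 119.]), array([410., 161.])]
bar top 835.5 [259.5 200.5] [51. 19.] 90.0 -> [493.  137.9 135. ] [array([558., 162.]), array([558., 114.]), array([429., 114.]), array([429., 161.])]
bar scene 149.0 [375.6 210.3] [ 6.5 28.9] 14.03624439239502 -> [492.5 143.7 135. ] [array([554., 133.]), array([423., 136.]), array([426., 155.]), array([557., 151.])]
knob top 154.0 [299.3 142.9] [ 7.6 32.6] 26.56505012512207 -> [628.4  35.5 177. ] [array([596.,  62.]), array([670.,  26.]), array([661.,   9.]), array([588.,  45.])]
red top 76.0 [299.  166.5] [11.  8.] 90.0 -> [578.7  38.5 135. ] [array([593.,  49.]), array([593.,  28.]), array([564.,  28.]), array([565.,  49.])]
tin top 2803.5 [371.7 208.1] [59.1 62.6] 2.436648368835449 -> [ 478.5 -151.8   65. ] [array([400., -68.]), array([568., -78.]), array([ 559., -237.]), array([ 391., -224.])]
```

View pics/c1.png

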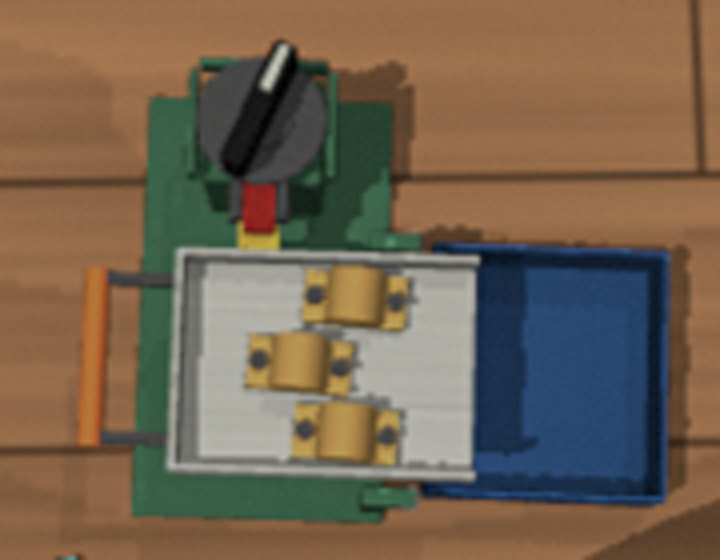

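View pics/c2.png

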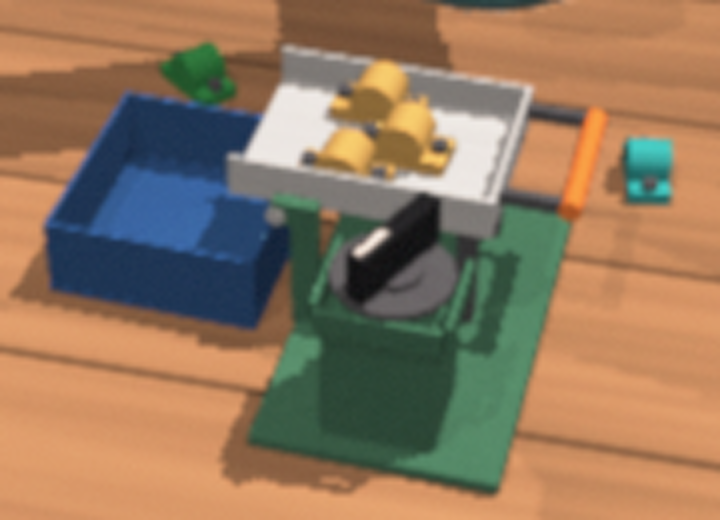

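The crops show the bar's ends at top-view pixels (258.8,182) and (257.5,226). The knob bar runs from (305.8,126) to (293.8,157.5), and the tray's corners are clear. Next I fit the stand frame.

```bash
python3 - <<'E'
from h import *
np.set_printoptions(precision=1,suppress=True)
P=[(96,268,138,56,130),(90,445,138,-56,130),(258,107,177,155,30),(178,250,138,71,81),(168,470,138,-71,81),(480,260,138,71,-110),(477,478,138,-71,-110)]
W=np.array([ray('top',235+u/4,115+v/4,z)[:2] for u,v,z,*_ in P]); S=np.array([p[3:] for p in P],float)
Sc=S-S.mean(0); Wc=W-W.mean(0); a=np.arctan2((Sc[:,0]*Wc[:,1]-Sc[:,1]*Wc[:,0]).sum(),(Sc*Wc).sum())
M=np.array([[np.cos(a),-np.sin(a)],[np.sin(a),np.cos(a)]]); t=W.mean(0)-M@S.mean(0)
print('yaw',round(a,4),'t',t); print((W-(S@M.T+t)))
f=lambda x,y:M@[x,y]+t
print('knob',f(155,30),'bar',f(0,130),'hinge',f(0,-70))
e=[ray('top',235+u/4,115+v/4,177)[:2] for u,v in((287,45),(234,168))]; d=e[0]-e[1]; print('knob bar',np.linalg.norm(d),np.arctan2(d[1],d[0]))
# check in scene
for p in ((155,30,177),(56,130,138),(-56,130,138),(71,-110,138),(71,81,138)):
    uv=proj('scene',[*f(*p[:2]),p[2]]); print(p,uv,(uv-[230,170])*4)
np.savez('stand.npz',M=M,t=t)
E
```

```text
yaw -0.0406 t [477.7  10.4]
[[ 0.6  1.1]
 [ 1.2 -0.5]
 [-2.5  1. ]
 [-1.5 -0.8]
 [ 2.1 -0.4]
 [-2.5  0.1]
 [ 2.5 -0.4]]
knob [633.8  34.1] bar [483.  140.3] hinge [474.9 -59.6]
knob bar 83.945546853258 -0.4038299581354416
(155, 30, 177) [327.4 224.8] [389.7 219. ]
(56, 130, 138) [371.5 219.4] [565.9 197.6]
(-56, 130, 138) [378.  195.8] [592.1 103. ]
(71, -110, 138) [285.5 208.3] [222.2 153.1]
(71, 81, 138) [352.7 219.8] [490.9 199.1]
```

```bash
cat >> h.py <<'E'
def down(yaw): return R.from_euler('xyz',[np.pi,0,yaw])
def plan(wps,start=None):
    "wps: (pos, Rotation); prints turn (90deg) and shift (m) in the tool axes, call by call"
    s=env.state(); p,r=start or (s['position'],R.from_euler('xyz',s['ee_rot']))
    for q,w in wps:
        q=np.asarray(q,float); print((r.inv()*w).as_rotvec().dot(2/np.pi).round(3).tolist(),(r.inv().apply(q-p)/1000).round(4).tolist()); p,r=q,w
E
python3 - <<'E'
from h import *
a=np.array([226,-556,231]);b=np.array([632.5,34.5,215])
plan([(a+(b-a)*k/4,down(.386+2.351*k/4)) for k in(1,2,3,4)])
E
```

```text
[-0.001, -0.0, -0.374] [0.1498, -0.0979, 0.0039]
[0.0, 0.0, -0.374] [0.1792, 0.001, 0.004]
[-0.0, 0.0, -0.374] [0.1486, 0.1002, 0.004]
[0.0, 0.0, -0.374] [0.068, 0.1658, 0.004]
```

```bash

python3 -m creep '[[[0,0,-0.08],[0.03,-0.02,0.001],1],[[0,0,-0.155],[0.06,-0.04,0.002],1],[[0,0,-0.23],[0.09,-0.06,0.003],1],[[0,0,-0.305],[0.12,-0.08,0.004],1],[[0,0,-0.374],[0.15,-0.098,0.004],1]]' 40
python3 -m creep '[[[0,0,-0.075],[0.036,0,0.001],1],[[0,0,-0.15],[0.072,0,0.002],1],[[0,0,-0.225],[0.108,0,0.003],1],[[0,0,-0.3],[0.144,0,0.004],1],[[0,0,-0.374],[0.18,0.001,0.004],1]]'
python3 - <<'E'
from h import *
s=env.state();print(s['joints'])
b=np.array([632.5,34.5,215]);a=s['position']; y=s['ee_rot'][2]
plan([(a+(b-a)*k/2,down(y+(2.737-y)*k/2)) for k in(1,2)])
E
```

```text
time: 0.62
position: [328.1, -406.7, 226.9]
ee_rot: [-3.141, -0.001, 0.979]
wrist_force: [0.5, -0.1, -0.4]
grip_width: 85.6
grip_force: 0.0
time: 1.03
position: [430.3, -258.5, 223.1]
ee_rot: [-3.141, -0.0, 1.566]
wrist_force: [0.7, -0.2, -0.4]
grip_width: 85.3
grip_force: 0.0
[-6.78747290e-01  2.26604507e-01  1.72742418e+00  6.28989359e-05
  1.18816155e+00 -6.74367327e-01]
[-0.0, -0.0, -0.373] [0.147, 0.1004, 0.0041]
[0.0, 0.0, -0.373] [0.067, 0.1649, 0.004]
```

```bash

python3 -m creep '[[[0,0,-0.075],[0.03,0.02,0.001],1],[[0,0,-0.15],[0.06,0.04,0.002],1],[[0,0,-0.225],[0.09,0.06,0.003],1],[[0,0,-0.3],[0.12,0.08,0.004],1],[[0,0,-0.373],[0.147,0.1,0.004],1]]'
python3 -m creep '[[[0,0,-0.075],[0.014,0.033,0.001],1],[[0,0,-0.15],[0.028,0.066,0.002],1],[[0,0,-0.225],[0.042,0.1,0.003],1],[[0,0,-0.3],[0.056,0.133,0.004],1],[[0,0,-0.373],[0.067,0.165,0.004],1]]'
python3 - <<'E'
from h import *
s=env.state();print(s['joints'],s['position'])
plan([((632.5,34.5,145),down(2.737))])
for n,b in(('scene',(230,130,410,300)),('top',(235,95,415,255))):
    im=env.read_camera(n); cv2.imwrite(f'pics/{n}1.png',cv2.resize(im[b[1]:b[3],b[0]:b[2]][:,:,::-1],None,fx=3,fy=3,interpolation=2))
E
```

```text
time: 1.45
position: [531.8, -112.3, 219.1]
ee_rot: [-3.141, -0.001, 2.153]
wrist_force: [0.1, -0.5, -0.2]
grip_width: 85.4
grip_force: 0.0
time: 1.87
position: [633.6, 33.9, 214.9]
ee_rot: [-3.142, -0.001, 2.739]
wrist_force: [1.7, -0.7, 0.5]
grip_width: 85.5
grip_force: 0.0
[-5.55874067e-02  4.22620530e-01  1.45062883e+00  3.28053308e-04
  1.26932915e+00 -1.22395197e+00] [633.63468856  33.86508614 214.87354529]
[-0.0, -0.001, 0.001] [0.0012, 0.0001, 0.0699]
```

View pics/scene1.png

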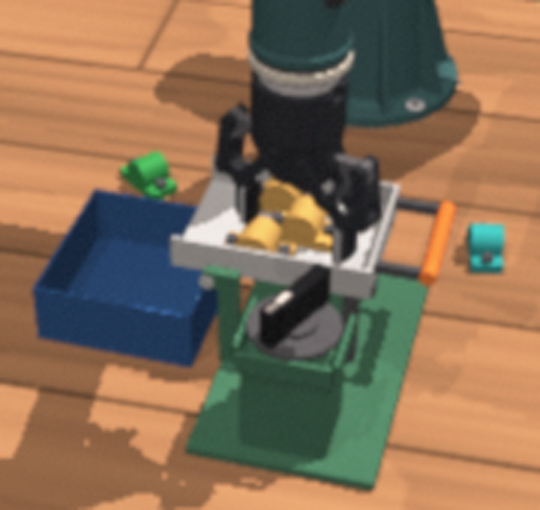

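The gripper hovers above the knob, with both fingers straddling the bar. I'll descend and grip.

```bash

python3 -m creep '[[[0,0,0],[0,0,0.02],1],[[0,0,0],[0,0,0.04],1],[[0,0,0],[0,0,0.055],1],[[0,0,0],[0,0,0.065],1],[[0,0,0],[0,0,0.07],1]]' 80
python3 -m creep '[[[0,0,0],[0,0,0],0],[[0,0,0],[0,0,0],0],[[0,0,0],[0,0,0],0],[[0,0,0],[0,0,0],0],[[0,0,0],[0,0,0],0]]' 80
python3 -m creep '[[[0,0,0],[0,0,0],0],[[0,0,0],[0,0,0],0],[[0,0,0],[0,0,0],0],[[0,0,0],[0,0,0],0],[[0,0,0],[0,0,0],0]]' 80
python3 - <<'E'
from h import *
s=env.state();print(s['moment'])
print([(a,r[0],r[1]) for a,r in blobs('top',env.read_camera('top'),(0,150,80),(4,255,255),(285,155,315,185))])
E
```

```text
time: 2.38
position: [631.9, 31.2, 143.6]
ee_rot: [-3.14, -0.003, 2.731]
wrist_force: [-0.2, -0.3, 0.5]
grip_width: 85.4
grip_force: 0.0
time: 2.8
position: [633.9, 31.6, 146.3]
ee_rot: [3.141, 0.001, 2.732]
wrist_force: [-0.4, 1.9, 2.2]
grip_width: 25.5
grip_force: 2.2
time: 3.22
position: [635.9, 34.9, 147.1]
ee_rot: [3.135, 0.003, 2.732]
wrist_force: [3.2, 10.9, 4.6]
grip_width: 14.7
grip_force: 78.3
[ 1.72769415 -0.56794171  0.04106054]
[]
```

```bash

python3 -m creep '[[[0,0,0],[0,0.002,0],0],[[0,0,0],[0,0.003,0],0],[[0,0,0],[0,0.003,0],0]]'
python3 -m creep '[[[0,0,0.06],[0,0,0],0],[[0,0,0.12],[0,0,0],0],[[0,0,0.18],[0,0,0],0],[[0,0,0.24],[0,0,0],0],[[0,0,0.3],[0,0,0],0]]'
python3 - <<'E'
from h import *
s=env.state();print(s['moment'],s['position'],s['joints'][5],s['joint_efforts'][5])
E
python3 -m creep '[[[0,0,0.06],[0,0,0],0],[[0,0,0.12],[0,0,0],0],[[0,0,0.18],[0,0,0],0],[[0,0,0.24],[0,0,0],0],[[0,0,0.3],[0,0,0],0]]'
python3 - <<'E'
from h import *
s=env.state();print(s['moment'],s['position'],s['joints'][5],s['joint_efforts'][5])
im=env.read_camera('scene');cv2.imwrite('pics/s2.png',cv2.resize(im[130:300,230:410][:,:,::-1],None,fx=3,fy=3,interpolation=2))
E
```

```text
time: 3.52
position: [636.0, 35.2, 147.1]
ee_rot: [3.14, 0.003, 2.733]
wrist_force: [-0.5, 3.1, 5.8]
grip_width: 14.8
grip_force: 78.8
time: 3.93
position: [635.6, 34.9, 147.1]
ee_rot: [3.139, 0.001, 2.257]
wrist_force: [-0.4, 1.6, 6.4]
grip_width: 15.0
grip_force: 79.1
[0.191696   0.04861185 0.54995623] [635.64258783  34.92146965 147.08712404] -0.7408292518968765 -1.0084054246544838
time: 4.35
position: [635.2, 34.9, 147.1]
ee_rot: [3.14, -0.0, 1.786]
wrist_force: [-2.1, 1.4, 7.1]
grip_width: 14.5
grip_force: 79.1
[0.13828534 0.45212029 0.15267538] [635.17725445  34.92426189 147.07254004] -0.2695160853043631 -1.474406160414219
```

```bash
cat > m.py <<'E'
from h import *
s=env.state();print('  Mz',s['moment'].round(3)[2],'yaw',s['ee_rot'][2].round(3),'eff6',s['joint_efforts'][5].round(3))
b=blobs('top',env.read_camera('top'),(0,110,50),(8,255,255),(285,155,315,185),4)
print('  red',[(a,np.round(r[0],1),np.round(r[1],1)) for a,r in b])
E
python3 m.py
python3 -m creep '[[[0,0,0.03],[0,0,0],0],[[0,0,0.06],[0,0,0],0]]' |grep -E 'wrist|grip_f'; python3 m.py
python3 -m creep '[[[0,0,0.03],[0,0,0],0],[[0,0,0.06],[0,0,0],0]]' |grep -E 'wrist|grip_f'; python3 m.py
python3 -m creep '[[[0,0,0.03],[0,0,0],0],[[0,0,0.06],[0,0,0],0]]' |grep -E 'wrist|grip_f'; python3 m.py
```

```text
Mz -0.214 yaw 1.78 eff6 -0.4
  red []
wrist_force: [-2.2, 1.9, 8.1]
grip_force: 79.2
  Mz 0.275 yaw 1.694 eff6 -0.543
  red []
wrist_force: [-1.4, 2.7, 7.3]
grip_force: 79.2
  Mz 0.28 yaw 1.6 eff6 -0.575
  red []
wrist_force: [-3.1, 2.3, 8.4]
grip_force: 79.2
  Mz 0.177 yaw 1.506 eff6 -0.606
  red []
```

```bash
python3 - <<'E'
from h import *
t=env.read_camera('top');s=env.read_camera('scene')
f=lambda im,x,y:cv2.resize(im[y:y+130,x:x+100][:,:,::-1],None,fx=4,fy=4,interpolation=2)
cv2.imwrite('pics/both.png',np.hstack([f(t,250,100),f(s,280,150)]))
E
```

```text
(no output)
```

View pics/both.png

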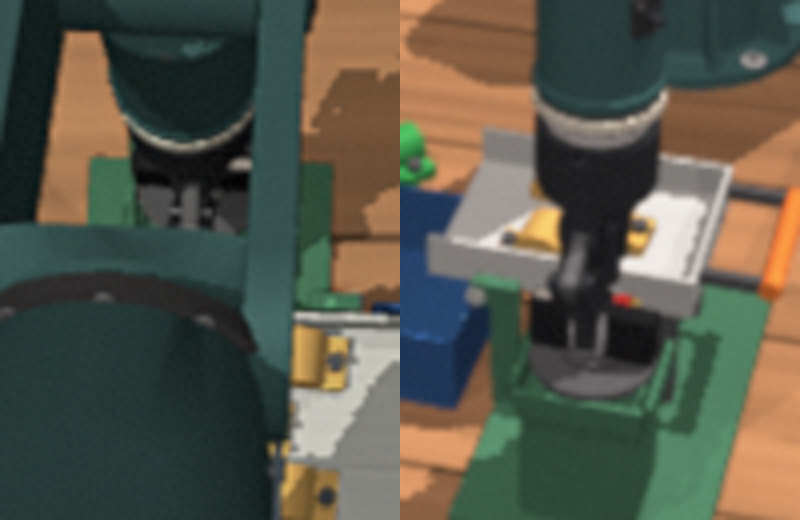

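The arm hides the top view. In the scene view the red bolt peeks out at about (336,225), above the knob bar, so I'll track it there.

```bash
cat > m.py <<'E'
from h import *
s=env.state();print('  Mz',s['moment'].round(3)[2],'yaw',s['ee_rot'][2].round(3),'eff6',s['joint_efforts'][5].round(3))
im=env.read_camera('scene').astype(int); m=(im[...,0]>110)&(im[...,0]>2.2*im[...,1])&(im[...,0]>2.2*im[...,2]); m[:205]=0;m[255:]=0;m[:,:300]=0;m[:,350:]=0
v,u=np.nonzero(m); print('  red',len(u),u.mean().round(1) if len(u) else '',v.mean().round(1) if len(u) else '', v.max() if len(u) else '')
E
python3 - <<'E'
import sys; sys.path.insert(0,'.')
from h import *
d=np.load('stand.npz')
for x in (95,109): print([proj('scene',[*(d['M']@[x+0,y]+d['t']),137]).round(1) for y in(20,40)])
E
python3 m.py
python3 -m creep '[[[0,0,0.03],[0,0,0],0],[[0,0,0.06],[0,0,0],0]]' |grep -E 'wrist|grip_f'; python3 m.py
python3 -m creep '[[[0,0,0.03],[0,0,0],0],[[0,0,0.06],[0,0,0],0]]' |grep -E 'wrist|grip_f'; python3 m.py
python3 -m creep '[[[0,0,0.03],[0,0,0],0],[[0,0,0.06],[0,0,0],0]]' |grep -E 'wrist|grip_f'; python3 m.py
```

```text
[array([328.8, 221.7]), array([336., 223.])]
[array([327.6, 224.9]), array([334.8, 226.2])]
  Mz -0.228 yaw 1.507 eff6 -0.046
  red 9 334.7 224.7 226
wrist_force: [-2.4, 1.9, 7.6]
grip_force: 79.4
  Mz 0.602 yaw 1.412 eff6 -0.277
  red 8 335.1 224.9 226
wrist_force: [-2.9, 1.5, 8.7]
grip_force: 79.3
  Mz 0.182 yaw 1.318 eff6 -0.604
  red 12 335.3 224.8 226
wrist_force: [-2.0, 2.6, 8.6]
grip_force: 79.3
  Mz 0.34 yaw 1.223 eff6 -0.546
  red 13 335.5 224.8 227
```

```bash

for i in 1; do :; done
python3 -m creep '[[[0,0,0.03],[0,0,0],0],[[0,0,0.06],[0,0,0],0]]' |grep -E 'wrist|grip_f'; python3 m.py
python3 -m creep '[[[0,0,0.03],[0,0,0],0],[[0,0,0.06],[0,0,0],0]]' |grep -E 'wrist|grip_f'; python3 m.py
```

```text
wrist_force: [-2.9, 2.9, 9.9]
grip_force: 79.3
  Mz 0.187 yaw 1.129 eff6 -0.662
  red 11 335.8 225.1 227
wrist_force: [-3.4, 3.0, 8.5]
grip_force: 79.3
  Mz 0.072 yaw 1.034 eff6 -0.759
  red 6 336.3 225.2 227
```

```bash

python3 -m creep '[[[0,0,0.03],[0,0,0],0],[[0,0,0.06],[0,0,0],0]]' |grep -E 'wrist|grip_f'; python3 m.py
python3 -m creep '[[[0,0,0.03],[0,0,0],0],[[0,0,0.06],[0,0,0],0]]' |grep -E 'wrist|grip_f'; python3 m.py
```

```text
wrist_force: [-3.1, 2.5, 9.9]
grip_force: 79.4
  Mz -0.058 yaw 0.94 eff6 -0.863
  red 3 336.0 226.0 227
wrist_force: [-2.5, 3.9, 9.4]
grip_force: 79.4
  Mz 0.093 yaw 0.845 eff6 -0.741
  red 0
```

```bash
python3 - <<'E'
from h import *
M=[]
for i in range(6): im=env.read_camera('scene'); s=env.state(); M.append([s['moment'][2],s['joint_efforts'][5],s['ee_rot'][2]])
print(np.round(M,3)); cv2.imwrite('pics/s3.png',cv2.resize(im[200:260,290:370][:,:,::-1],None,fx=8,fy=8,interpolation=2))
E
```

```text
[[-0.037  0.459  0.846]
 [-0.03   0.113  0.847]
 [-0.059 -0.008  0.847]
 [-0.073 -0.038  0.848]
 [-0.014 -0.044  0.848]
 [-0.06  -0.045  0.847]]
```

View pics/s3.png

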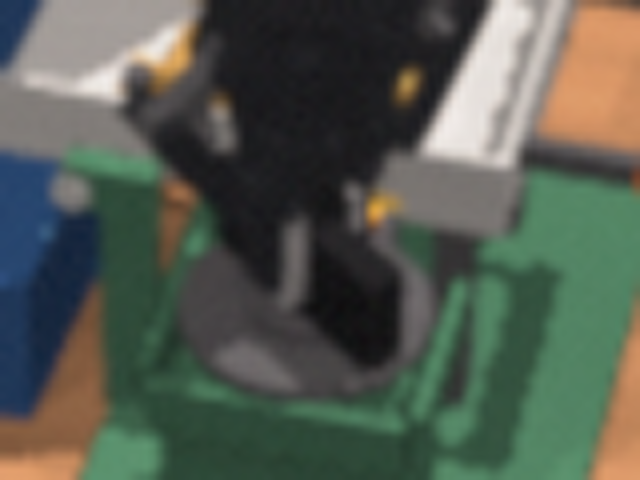

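The yellow tab shows at about (337.5,225.6) with a hint of red below it. The finger hides the rest of the bolt, so I'll compare pixels with a fresh frame, then step and settle.

```bash
cat > m2.py <<'E'
from h import *
M=[];I=[]
for i in range(5): I.append(env.read_camera('scene').astype(float)); s=env.state(); M.append([s['moment'][2],s['joint_efforts'][5]])
print('  yaw',s['ee_rot'][2].round(3),'settled Mz',np.mean(M[2:],0).round(3))
im=np.mean(I[2:],0)
for v in range(221,232): print('  ',v,' '.join('%3d,%3d'%(im[v,u,0],im[v,u,1]) for u in range(331,343)))
E
python3 - <<'E'
import cv2
b=cv2.resize(cv2.imread('pics/s2.png'),(180,170),interpolation=cv2.INTER_AREA)[:,:,::-1]
for v in range(221,232): print(v,' '.join('%3d,%3d'%tuple(b[v-130,u-230,:2]) for u in range(331,343)))
E
python3 m2.py
python3 -m creep '[[[0,0,0.03],[0,0,0],0],[[0,0,0.05],[0,0,0],0],[[0,0,0.05],[0,0,0],0]]' |grep -E 'wrist|grip_f'; python3 m2.py
```

```text
221  84, 81  60, 59  57, 57  71, 70 101, 98 117,113 121,117 120,116 121,116 121,116 120,116 120,115
222  68, 65  49, 48  55, 52  82, 72 110,100 122,112 123,115 121,115 120,114 120,115 120,116 120,116
223  47, 45  38, 35  61, 45 108, 67 136, 88 136, 99 128,104 122,110 119,113 118,113 119,113 118,113
224  35, 34  32, 28  57, 33 107, 49 132, 59 128, 67 116, 77 107, 90 100, 94  99, 95  98, 94  98, 94
225  29, 28  25, 25  34, 27  56, 35  72, 39  74, 41  71, 50  68, 57  62, 57  59, 57  58, 56  58, 56
226  24, 24  24, 23  28, 27  36, 33  43, 38  43, 37  41, 35  42, 38  40, 39  41, 39  40, 38  41, 39
227  26, 26  26, 25  34, 33  39, 37  37, 36  38, 36  38, 36  37, 34  38, 35  39, 38  38, 37  38, 36
228  28, 28  29, 28  33, 32  33, 32  31, 31  30, 29  32, 32  32, 31  32, 29  33, 32  33, 31  33, 31
229  32, 31  30, 29  27, 26  25, 24  22, 22  21, 21  21, 23  21, 22  20, 20  22, 22  23, 22  22, 21
230  53, 51  48, 47  29, 28  20, 19  19, 19  20, 19  19, 19  17, 18  19, 17  22, 20  21, 20  18, 16
231  77, 73  68, 65  35, 34  20, 21  19, 18  20, 18  18, 18  21, 20  21, 19  22, 20  19, 20  16, 16

[... 1690 characters left out ...]
31  71, 68  95, 92  87, 80 132,103 171,133 170,134 156,130 136,122 123,117 122,117
   226  23, 21  31, 29  71, 69  98, 94  94, 84 157,116 174,136 149,125 134,117 125,115 120,116 120,115
   227  26, 24  33, 32  69, 67  98, 95  92, 84 129, 93 135,106 109, 99  94, 91  95, 97 102,105 105,107
   228  32, 30  38, 36  57, 56  85, 82  77, 73  91, 73 105, 91  97, 92  77, 81  64, 81  67, 88  73, 91
   229  37, 35  39, 38  44, 42  59, 58  56, 55  73, 68  94, 88  92, 88  71, 77  55, 77  52, 82  53, 82
   230  39, 37  39, 38  41, 39  47, 45  48, 46  74, 71  96, 92  95, 91  76, 81  59, 80  51, 83  52, 82
   231  37, 36  41, 39  39, 37  39, 37  43, 41  70, 67  94, 90  99, 96  91, 92  74, 88  59, 84  52, 81
```

Torque alone doesn't settle it. I'll release and lift straight up briefly to see the bolt in the scene view.

```bash

python3 -m creep '[[[0,0,0],[0,0,0],0.7],[[0,0,0],[0,0,0],0.7],[[0,0,0],[0,0,0],0.7],[[0,0,0],[0,0,-0.005],0.7],[[0,0,0],[0,0,-0.03],0.7]]' |tail -3
python3 -m creep '[[[0,0,0],[0,0,-0.03],0.7],[[0,0,0],[0,0,-0.06],0.7],[[0,0,0],[0,0,-0.08],0.7]]' |head -3
python3 - <<'E'
from h import *
im=env.read_camera('scene')
cv2.imwrite('pics/s4.png',cv2.resize(im[190:260,290:370][:,:,::-1],None,fx=8,fy=8,interpolation=2))
E
```

```text
wrist_force: [-1.0, -0.3, -0.2]
grip_width: 59.6
grip_force: 0.0
time: 8.48
position: [635.6, 34.2, 258.5]
ee_rot: [3.139, -0.002, 0.769]
```

View pics/s4.png

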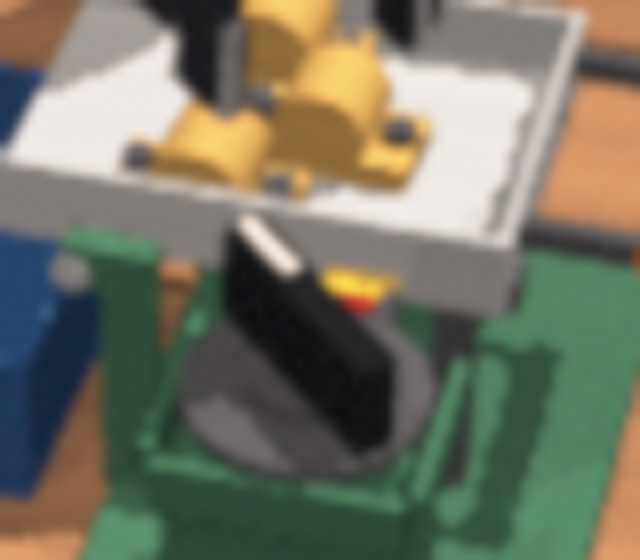

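The red bolt now starts at about (334.4,227.7), below a full-width yellow strip at about v=225. At yaw 1.03 those pixels were red, so the bolt has sprung back about 3 px, or 14 mm. I'll confirm by numbers and plan the bar grasp.

```bash
cat >> h.py <<'E'
_d=np.load('stand.npz'); YAW=-0.0406
def st(x,y,z): return np.array([*(_d['M']@[x,y]+_d['t']),z])
def tool(al): return R.from_euler('z',YAW)*R.from_euler('x',al+np.pi)
def grasp(th,a0=-.45,back=0):  # TCP pose holding the bar at tray tilt th
    r=tool(a0+th); c,s=np.cos(th),np.sin(th)
    return st(0,-70+200*c-20*s,110+200*s+20*c)+r.apply([0,0,18.7-back]), r
E
python3 - <<'E'
from h import *
im=env.read_camera('scene').astype(int)
for v in range(222,231): print(v,' '.join('%3d,%3d'%(im[v,u,0],im[v,u,1]) for u in range(331,340)))
s=env.state(); print(s['position'],s['ee_rot'],s['joints'])
g=grasp(0,back=90); m=(g[0]+s['position'])/2
plan([(g[0]+[60,-40,30],tool(-.1)),g,grasp(0)]); print(g[0],grasp(0)[0])
E
```

```text
222 139,130 137,127 134,126 132,124 131,125 130,125 131,126 129,123 129,124
223 169,141 175,144 168,142 159,137 153,134 145,130 141,128 137,128 133,126
224 219,176 231,190 229,189 214,170 192,153 184,148 176,144 166,138 154,135
225 223,183 243,208 247,217 241,205 233,189 231,187 215,170 186,149 167,140
226 155,123 210,152 234,173 240,184 241,185 241,191 215,170 156,133 137,120
227  68, 52 119, 62 169, 74 203, 90 213, 99 211,128 166,124 114,102  95, 92
228  41, 37  59, 38 108, 41 150, 53 167, 63 150, 83 117, 94  97, 91  78, 82
229  40, 38  41, 37  54, 38  85, 52 112, 74 110, 85 102, 92  93, 89  71, 76
230  39, 38  41, 38  42, 38  52, 46  77, 71  96, 90 102, 97  97, 93  79, 84
[637.33896811  34.16061937 260.23384152] [ 3.13544988 -0.00575112  0.7690008 ] [-5.46402535e-02  3.86628031e-01  1.39279164e+00  4.58154550e-05
  1.35375831e+00  7.47163263e-01]
[-0.058, -0.031, 0.515] [0.0004, -0.1347, 0.0352]
[-0.223, 0.0, 0.0] [-0.0616, -0.0403, 0.0261]
[0.0, 0.0, 0.0] [-0.0, -0.0, 0.09]
[484.23559902 171.25951676 194.2018784 ] [482.64667156 132.14487835 113.16163919]
```

The pixels at (334–336,224) that were red are now bright yellow, so the bolt has sprung back. Next I move to the bar.

```bash

python3 -m creep '[[[-0.01,-0.005,0.075],[0,-0.02,0],0.7],[[-0.02,-0.01,0.15],[0,-0.04,0.006],0.7],[[-0.03,-0.015,0.225],[0,-0.06,0.012],0.6],[[-0.04,-0.02,0.3],[0,-0.08,0.018],0.5],[[-0.045,-0.025,0.375],[0,-0.1,0.025],0.5]]' >/dev/null
python3 - <<'E'
from h import *
g=grasp(0,back=90)
plan([(g[0]+[50,-33,25],tool(-.15)),g])
E
```

```text
[-0.044, -0.004, 0.137] [-0.0233, -0.0368, 0.0078]
[-0.191, -0.0, 0.0] [-0.0513, -0.0343, 0.0201]
```

```bash

python3 -m creep '[[[-0.022,-0.002,0.07],[-0.012,-0.018,0.004],0.5],[[-0.044,-0.004,0.137],[-0.023,-0.037,0.008],0.5]]' >/dev/null
python3 -m creep '[[[-0.07,0,0],[-0.02,-0.013,0.007],0.5],[[-0.14,0,0],[-0.038,-0.025,0.014],0.5],[[-0.191,0,0],[-0.051,-0.034,0.02],0.5],[[-0.191,0,0],[-0.051,-0.034,0.02],0.5],[[-0.191,0,0],[-0.051,-0.034,0.02],0.5]]'
python3 - <<'E'
from h import *
plan([grasp(0)]); print(env.state()['joints'])
im=env.read_camera('scene'); cv2.imwrite('pics/s5.png',cv2.resize(im[130:260,280:440][:,:,::-1],None,fx=4,fy=4,interpolation=2))
E
```

```text
time: 9.58
position: [484.5, 171.5, 193.3]
ee_rot: [2.692, 0.002, -0.031]
wrist_force: [0.5, -0.6, 0.4]
grip_width: 43.0
grip_force: 0.0
[0.0, -0.001, 0.006] [-0.0004, 0.0006, 0.0892]
[ 0.48085628  0.4242582   1.61109342 -0.39736779  1.35793178  2.21715577]
```

View pics/s5.png

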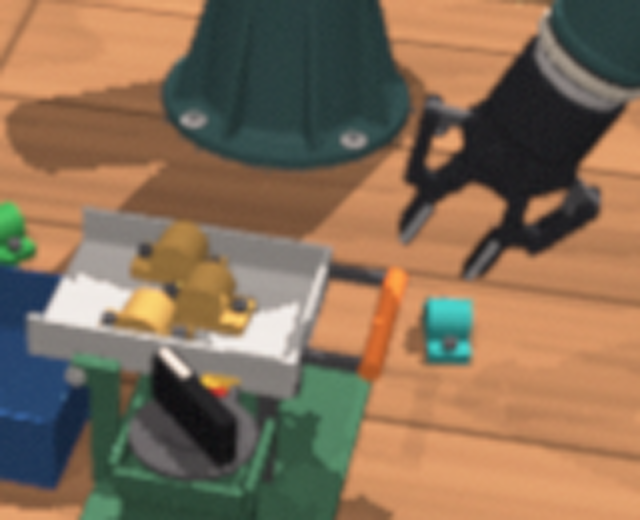

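The tool is tilted, with its fingers pointing down at the orange bar at about (376,211). The released bolt is visible at (334,227). I'll advance and grip.

```bash

python3 -m creep '[[[0,0,0],[0,0,0.03],0.5],[[0,0,0],[0,0,0.055],0.5],[[0,0,0],[0,0,0.075],0.5],[[0,0,0],[0,0,0.085],0.5],[[0,0,0],[0,0,0.089],0.5]]' 60 |sed -n '2,4p'
python3 -m creep '[[[0,0,0],[0,0,0],0.5],[[0,0,0],[0,0,0],0],[[0,0,0],[0,0,0],0],[[0,0,0],[0,0,0],0],[[0,0,0],[0,0,0],0]]' 60
python3 -m creep '[[[0,0,0],[0,0,0],0],[[0,0,0],[0,0,0],0],[[0,0,0],[0,0,0],0]]' 60
python3 - <<'E'
from h import *
s=env.state(); p=s['position']; r=R.from_euler('xyz',s['ee_rot'])
print(r.inv().apply(p-grasp(0)[0]))
# arc lift from the actual pose: hinge along stand x
h=st(0,-70,110); ax=[np.cos(YAW),np.sin(YAW),0]
for th in np.arange(.1,1.01,.1):
    T=R.from_rotvec(np.multiply(ax,th)); q=h+T.apply(p-h); w=T*r
    print(round(th,1),(r.inv()*w).as_rotvec().dot(2/np.pi).round(4),(r.inv().apply(q-p)/1000).round(4))
T=R.from_rotvec(np.multiply(ax,.2)); q=h+T.apply(p-h); print('per .2 step is the same in tool axes')
E
```

```text
position: [484.4, 129.6, 114.1]
ee_rot: [2.693, -0.0, -0.038]
wrist_force: [0.3, 0.4, 0.3]
time: 10.47
position: [486.0, 135.1, 115.1]
ee_rot: [2.699, -0.005, -0.035]
wrist_force: [-0.1, 8.9, -2.9]
grip_width: 13.6
grip_force: 58.4
time: 10.72
position: [486.0, 135.1, 115.1]
ee_rot: [2.699, -0.005, -0.035]
wrist_force: [-0.6, 9.5, -2.9]
grip_width: 14.2
grip_force: 58.4
[ 3.26217442 -1.93508974 -3.05122633]
0.1 [0.0637 0.0002 0.0004] [ 0.0001  0.0097 -0.0169]
0.2 [0.1273 0.0004 0.0009] [ 0.0002  0.021  -0.0328]
0.3 [0.191  0.0006 0.0013] [ 0.0002  0.0338 -0.0475]
0.4 [0.2546 0.0008 0.0017] [ 0.0003  0.048  -0.0608]
0.5 [0.3183 0.001  0.0022] [ 0.0003  0.0635 -0.0726]
0.6 [0.382  0.0012 0.0026] [ 0.0003  0.0801 -0.0828]
0.7 [0.4456 0.0014 0.0031] [ 0.0003  0.0977 -0.0914]
0.8 [0.5093 0.0016 0.0035] [ 0.0003  0.116  -0.0981]
0.9 [0.5729 0.0018 0.0039] [ 0.0003  0.1348 -0.1029]
1.0 [0.6366 0.002  0.0044] [ 0.0003  0.1541 -0.1059]
per .2 step is the same in tool axes
```

```bash

python3 -m creep '[[[0.025,0,0],[0,0.0037,-0.0069],0],[[0.051,0,0],[0,0.0077,-0.0137],0],[[0.076,0,0],[0,0.0118,-0.0202],0],[[0.102,0,0],[0,0.0164,-0.0266],0],[[0.127,0,0],[0,0.021,-0.0328],0]]'
python3 -m creep '[[[0.025,0,0],[0,0.0037,-0.0069],0],[[0.051,0,0],[0,0.0077,-0.0137],0],[[0.076,0,0],[0,0.0118,-0.0202],0],[[0.102,0,0],[0,0.0164,-0.0266],0],[[0.127,0,0],[0,0.021,-0.0328],0]]'
cat > tilt.py <<'E'
from h import *
s=env.state(); r=R.from_euler('xyz',s['ee_rot']); p=s['position']+r.apply([0,0,-18.7])
q=np.append(_d['M'].T@(p[:2]-_d['t']),p[2]); print('bar in stand',q.round(1),'tilt',round(np.arctan2(q[2]-110,q[1]+70)-.0997,3),'radius',np.hypot(q[2]-110,q[1]+70).round(1),'wrist F',s['wrist_force'].round(1),'j',s['joints'].round(2))
im=env.read_camera('top'); cv2.imwrite('pics/t_last.png',cv2.resize(im[100:260,230:430][:,:,::-1],None,fx=3,fy=3,interpolation=2))
h=cv2.cvtColor(im,cv2.COLOR_RGB2HSV); m=cv2.inRange(h,(15,110,110),(28,255,255)); v,u=np.nonzero(m[165:245,270:410]); print('bronze px',len(u),np.histogram(u+270,range(270,411,10))[0])
E
python3 tilt.py
```

```text
time: 11.13
position: [485.7, 129.8, 154.7]
ee_rot: [2.899, -0.005, -0.035]
wrist_force: [0.4, 5.8, -2.5]
grip_width: 14.0
grip_force: 59.5
time: 11.55
position: [485.1, 116.7, 192.1]
ee_rot: [3.097, -0.005, -0.035]
wrist_force: [0.5, 3.4, -4.1]
grip_width: 14.3
grip_force: 59.4Traceback (most recent call last):
  File "tilt.py", line 3, in <module>
    q=np.append(_d['M'].T@(p[:2]-_d['t']),p[2]); print('bar in stand',q.round(1),'tilt',round(np.arctan2(q[2]-110,q[1]+70)-.0997,3),'radius',np.hypot(q[2]-110,q[1]+70).round(1),'wrist F',s['wrist_force'].round(1),'j',s['joints'].round(2))
                ^^
NameError: name '_d' is not defined. Did you mean: 'id'?
```

Forces are low and the tray is following. I'll lift on.

```bash
sed -i 's/^from h import \*/from h import *; from h import _d/' tilt.py; python3 tilt.py
python3 -m creep '[[[0.025,0,0],[0,0.0037,-0.0069],0],[[0.051,0,0],[0,0.0077,-0.0137],0],[[0.076,0,0],[0,0.0118,-0.0202],0],[[0.102,0,0],[0,0.0164,-0.0266],0],[[0.127,0,0],[0,0.021,-0.0328],0]]' |grep -E 'wrist|grip_f'
python3 tilt.py
python3 -m creep '[[[0.025,0,0],[0,0.0037,-0.0069],0],[[0.051,0,0],[0,0.0077,-0.0137],0]]' |grep -E 'wrist|grip_f'
python3 tilt.py
```

```text
bar in stand [  3.  107.3 210.8] tilt 0.417 radius 204.0 wrist F [ 0.5  3.4 -4.1] j [ 0.13  0.26  1.77 -0.05  1.12  1.76]
bronze px 812 [  7   0  14 160 269 251 111   0   0   0   0   0   0   0]
wrist_force: [2.2, 3.1, -5.5]
grip_force: 59.7
bar in stand [  3.   83.4 244.1] tilt 0.619 radius 203.8 wrist F [ 2.2  3.1 -5.5] j [-0.06  0.2   1.77  0.17  1.18  1.48]
bronze px 218 [  9   0   0  39   0  14 156   0   0   0   0   0   0   0]
wrist_force: [2.8, 1.7, -2.9]
grip_force: 60.1
bar in stand [  2.9  72.2 255.8] tilt 0.698 radius 203.6 wrist F [ 2.8  1.7 -2.9] j [-0.14  0.19  1.77  0.25  1.22  1.38]
bronze px 225 [  6   0   0   0  74 145   0   0   0   0   0   0   0   0]
```

```bash

python3 -m creep '[[[0.025,0,0],[0,0.0037,-0.0069],0],[[0.051,0,0],[0,0.0077,-0.0137],0],[[0.076,0,0],[0,0.0118,-0.0202],0],[[0.102,0,0],[0,0.0164,-0.0266],0],[[0.102,0,0],[0,0.0164,-0.0266],0]]' |grep -E 'wrist|grip_f'
python3 -m creep '[[[0,0,0],[0,0,0],0],[[0,0,0],[0,0,0],0],[[0,0,0],[0,0,0],0],[[0,0,0],[0,0,0],0],[[0,0,0],[0,0,0],0]]' |grep -E 'wrist|grip_f'
python3 tilt.py; python3 - <<'E'
from h import *
t=env.read_camera('top');s=env.read_camera('scene')
f=lambda im,x,y:cv2.resize(im[y:y+150,x:x+130][:,:,::-1],None,fx=3,fy=3,interpolation=2)
cv2.imwrite('pics/both2.png',np.hstack([f(t,300,130),f(s,235,130)]))
E
```

```text
wrist_force: [1.7, 5.9, 2.7]
grip_force: 61.0
wrist_force: [3.9, 3.1, -0.4]
grip_force: 60.8
bar in stand [  2.9  47.1 276.3] tilt 0.857 radius 203.4 wrist F [ 3.9  3.1 -0.4] j [-0.3   0.19  1.75  0.39  1.32  1.18]
bronze px 40 [16 24  0  0  0  0  0  0  0  0  0  0  0  0]
```

View pics/both2.png

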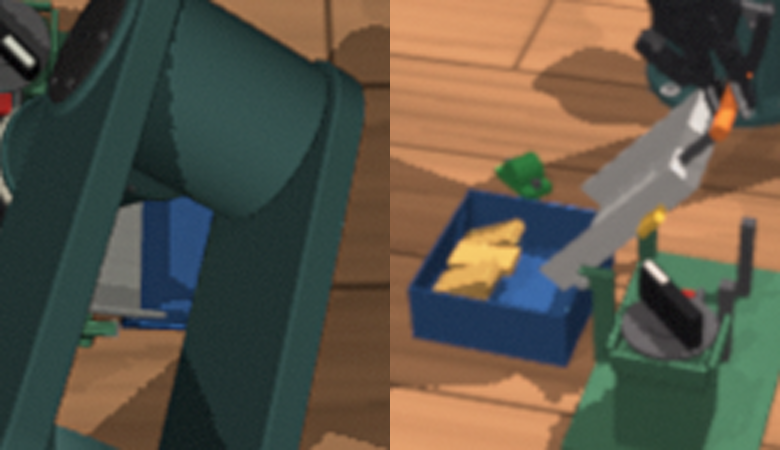

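All three caps lie in the tin, at about scene (394–406,213–225 within the stack). The tray is empty. I'll lower it along the same arc.

```bash

python3 -m creep '[[[-0.025,0,0],[0,-0.0034,0.007],0],[[-0.051,0,0],[0,-0.0066,0.0143],0],[[-0.076,0,0],[0,-0.0093,0.0215],0],[[-0.102,0,0],[0,-0.012,0.0289],0],[[-0.127,0,0],[0,-0.0141,0.0363],0]]' |grep -E 'wrist|grip_f'
python3 -m creep '[[[-0.025,0,0],[0,-0.0034,0.007],0],[[-0.051,0,0],[0,-0.0066,0.0143],0],[[-0.076,0,0],[0,-0.0093,0.0215],0],[[-0.102,0,0],[0,-0.012,0.0289],0],[[-0.127,0,0],[0,-0.0141,0.0363],0]]' |grep -E 'wrist|grip_f'
python3 -m creep '[[[-0.025,0,0],[0,-0.0034,0.007],0],[[-0.051,0,0],[0,-0.0066,0.0143],0],[[-0.076,0,0],[0,-0.0093,0.0215],0],[[-0.102,0,0],[0,-0.012,0.0289],0],[[-0.127,0,0],[0,-0.0141,0.0363],0]]' |grep -E 'wrist|grip_f'
python3 -m creep '[[[-0.025,0,0],[0,-0.0034,0.007],0],[[-0.051,0,0],[0,-0.0066,0.0143],0],[[-0.076,0,0],[0,-0.0093,0.0215],0],[[-0.076,0,0],[0,-0.0093,0.0215],0]]' |grep -E 'wrist|grip_f'
python3 tilt.py
```

```text
wrist_force: [1.7, 4.9, 1.7]
grip_force: 61.0
wrist_force: [0.8, 7.3, 1.8]
grip_force: 61.2
wrist_force: [-0.2, 9.7, 1.8]
grip_force: 61.3
wrist_force: [1.8, 8.1, -0.4]
grip_force: 61.2
bar in stand [  3.  129.2 154.6] tilt 0.121 radius 204.1 wrist F [ 1.8  8.1 -0.4] j [ 0.35  0.42  1.74 -0.34  1.12  2.13]
bronze px 878 [ 12   0  31  35   0   0   0   0   0   0 161 370 269   0]
```

```bash

python3 -m creep '[[[-0.025,0,0],[0,-0.0034,0.007],0],[[-0.051,0,0],[0,-0.0066,0.0143],0],[[-0.06,0,0],[0,-0.0079,0.0172],0],[[-0.065,0,0],[0,-0.0083,0.0186],0],[[-0.07,0,0],[0,-0.0088,0.02],0]]' |grep -E 'wrist|grip_f'
python3 -m creep '[[[-0.003,0,0],[0,-0.0004,0.001],0],[[-0.005,0,0],[0,-0.0007,0.0015],0],[[-0.005,0,0],[0,-0.0007,0.0015],0]]'
python3 tilt.py
```

```text
wrist_force: [-0.8, 10.5, -1.9]
grip_force: 61.3
time: 15.57
position: [486.0, 135.1, 114.8]
ee_rot: [2.699, -0.006, -0.033]
wrist_force: [-1.8, 10.7, 0.8]
grip_width: 14.1
grip_force: 61.6
bar in stand [  3.1 132.9 131.7] tilt 0.007 radius 204.1 wrist F [-1.8 10.7  0.8] j [ 0.42  0.5   1.73 -0.44  1.16  2.25]
bronze px 863 [  6   0  31  33   0   0   0   0   0   0 158 370 265   0]
```

Back at the starting height (115.1 → 114.8), so the tray is flat. I'll release and retreat along the tool axis.

```bash

python3 -m creep '[[[0,0,0],[0,0.002,0],0.5],[[0,0,0],[0,0.003,0],0.5],[[0,0,0],[0,0.003,0],0.5],[[0,0,0],[0,0.003,0],0.5],[[0,0,0],[0,0.003,0],0.5]]' |grep -E 'wrist|grip'
python3 -m creep '[[[0,0,0],[0,0.003,-0.02],0.5],[[0,0,0],[0,0.003,-0.05],0.5],[[0,0,0],[0,0.003,-0.09],0.5],[[0,0,0],[0,0.003,-0.12],0.5],[[0,0,0],[0,0.003,-0.15],0.5]]'
python3 -m creep '[[[0,0,0],[0,0,0],0.5],[[0,0,0],[0,0,0],0.5],[[0,0,0],[0,0,0],0.5],[[0,0,0],[0,0,0],0.5],[[0,0,0],[0,0,0],0.5]]' >/dev/null
python3 - <<'E'
from h import *
t=env.read_camera('top');s=env.read_camera('scene')
f=lambda im,x,y:cv2.resize(im[y:y+150,x:x+130][:,:,::-1],None,fx=3,fy=3,interpolation=2)
cv2.imwrite('pics/fin.png',np.hstack([f(t,280,110),f(s,240,150)]))
for v in range(223,230): print(v,' '.join('%3d,%3d'%tuple(s[v,u,:2]) for u in range(331,340)))
for a,r in blobs('top',t,(100,150,40),(125,255,255),(335,165,415,250)): print('tin',a,r)
for a,r in blobs('scene',s,(5,150,120),(20,255,255),(364,180,390,228)): print('bar',a,r)
E
```

```text
wrist_force: [0.2, -0.2, 0.2]
grip_width: 42.5
grip_force: 0.0
time: 16.45
position: [486.5, 191.2, 254.5]
ee_rot: [2.696, -0.002, -0.036]
wrist_force: [0.7, 0.6, -0.0]
grip_width: 42.7
grip_force: 0.0
223 164,138 169,140 161,135 156,134 151,132 143,130 141,129 136,126 132,126
224 185,142 197,147 192,146 189,147 184,145 176,142 171,140 164,136 151,132
225 163,122 192,139 199,145 201,148 197,147 195,146 183,140 169,132 154,127
226 111, 81 166,102 196,115 202,121 193,123 185,130 152,114 116, 95 110, 97
227  61, 44 118, 52 170, 59 197, 69 191, 74 165, 89 119, 85  80, 72  73, 72
228  41, 38  63, 39 116, 44 159, 53 175, 63 145, 73  96, 73  71, 67  62, 67
229  42, 40  41, 38  56, 40  90, 55 118, 76 116, 88  97, 87  77, 73  59, 66
tin 2836.0 ((371.7991638183594, 208.2688446044922), (59.07501220703125, 62.71586608886719), 2.544804573059082)
bar 143.0 ((375.49053955078125, 210.28302001953125), (6.31858491897583, 28.845714569091797), 15.945395469665527)
```

View pics/fin.png

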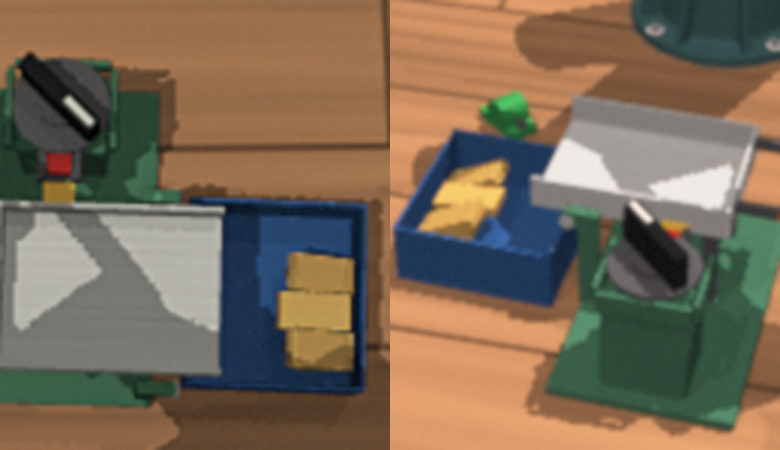

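The tray is flat and empty, and the bar is back at (375.5,210.3). The caps lie in the tin, which hasn't moved, and the bolt is sprung back with a wide yellow gap. I'll hand the job in.

```bash
python3 -c "
from cell import env
print(env.finish_job())"
```

```text
the job is handed in; nothing more can be done
None
```

I handed the job in at about 17 s on the robot's clock: the last pictures showed the lock released, the three caps in the unmoved tin and the tray lowered flat, but `finish_job()` returned no verdict.

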